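Ink bottle to the camera's focus notch

TASK

Stand the little ink bottle upright in the middle of the narrow round pedestal of the stage slider and let it go. Then take the stage by its upright grip fin and slide it along the rail, away from its starting end, until you feel the spring ball click into its notch, and finish there still holding the fin, with the ball down in the notch, the stage still and the bottle standing on the pedestal. Leave the glue jar, the tape roll and the eraser where they are.

Things in the scene. Friction and masses are not known exactly. Their poses are not given: they have to be found in the camera images.
- ink_mid (a point): the little dark ink bottle with a black screw cap, round, 40 mm across and 55 mm tall overall, standing upright on the table, about 0.12 kg; this point is on its axis, half-way up (27.5 mm above its underside). z is its own upright axis
- rail: straight level aluminium slider rail fixed to the table, 390 mm long, 44 wide; origin at mid-length on the table top; y: the stage's sliding line, x across it (pedestal side), z up. In its groove lies a small brass insert with the one cross notch for the stage's spring ball; its place differs every time (at stage joint 0.07 to 0.15) and is not given: feel for it
- stage (a joint): slide of the stage along the rail's +y, m: 0 and 0.18 at the end stops; starts near 0. The stage is a dark plate 140 mm across the rail, 70 along it, top 48 mm above the table, carrying pedestal and fin. About 1 N of friction; stays where left. At the notch the ball drops in and about 5 to 10 N is needed to move the stage on; the ball pulls it to the notch centre
- click_ball (a joint): height of the stage's spring ball, m: about 0.004 riding on the track, -0.001 fully down in the notch (stage within 1 mm of it; 2.5 mm off: about 0.001; 3.5 mm off: 0.002). A 7 mm brass pin on the plate, mid-way between fin and pedestal, moves with it: 9 mm out of the plate when riding, 4 mm when down
- pedestal_top (a point): centre of the flat round top of the narrow pedestal on the stage: 30 mm across, 83 mm above the table, 35 mm above the plate, and 100 mm from the fin on the rail's +x side. It moves with the stage
- fin (a point): grip fin of the stage, an upright aluminium plate 12 mm thick along the rail, 30 mm wide across it, its top 107 mm above the table, standing on the stage plate (48 mm); this point is on its middle line 87 mm above the table. Pinch it across its thickness, i.e. along the rail. Moves with the stage
- glue: bystander: squat white glue jar, 58 mm across, 50 mm tall, loose on the table; origin at the centre of its underside
- tape: bystander: roll of paper tape lying flat, 68 mm across, 24 mm tall, loose on the table; origin at the centre of its underside
- eraser: bystander: white eraser, 45 x 22 x 12 mm, loose on the table; origin at the centre of its underside
- ink: the same ink bottle, origin at the centre of its underside
Mind the look-alikes: they are no part of the job. What is shaped like the ink but turquoise or yellow is not meant.

How it is judged:
By the outcome, as a careful person would: the job done as asked, in the order asked, and still so for the second after the job is handed in, while the arm keeps its last pose, push and grip.
It also fails if it takes over 72 s, if anything falls off the work surface, if the arm or the gripper's body presses on something with over 40 N, if the wrist force passes 120 N, or if a joint passes its speed limit or range.

ROBOT

A 6-joint arm with a two-finger parallel gripper is mounted at the origin on the work surface. World frame = base frame: x ahead of the robot, y to its left, z up, the work surface at z = 0. Lengths are in m, angles in rad, forces in N, time in s.
With the tool pointing down it reaches from about 0.325 to 0.85 m from the base axis. Payload 15.5 kg.
Tool frame: the origin (TCP) lies at the very end of the fingers, on their centre line; the grasp point (between the pads) lies 19 mm behind it (r.hold_point_z is the distance from the TCP to the grasp point, in m); z points along the fingers, y is the line along which they close (so a half turn about z gives the same grasp; the last joint's range is limited). The gripper opens to 91 mm and grips with 3 to 60 N. Pads are 32 mm wide; open, the fingers measure 118 mm over their backs; the gripper's body (76 mm by 178 mm) begins 60 mm behind the grasp point.
Start: joints at [-1.329, 0.494, 1.345, -0, 1.302, -0.096], TCP at [0.207, -0.59, 0.214] pointing down, gripper open.
Joint ranges: [-2.91, 2.91], [-0.82, 2.16], [0.22, 2.67], [-1.22, 4.37], [0.12, 2.79], [-3.08, 3.08]. Speed limits (rad/s): [1.89, 1.89, 2.57, 3.01, 3.01, 3.01].

INTERFACE

Orientations are given as a rotation vector (axis times angle).
In Python, from station import r, eyes, ticket gives the robot as it stands.
- The arm moves only by the tool arm_command, never from a script. Its argument "targets" is a list of rows, each a list of 7 numbers: the turn, a rotation vector about the tool's x, y, z in degrees, then the shift along the tool's x, y, z in cm, then the finger opening in cm, from 0 to 9.12. A call has 1 to 10 rows; each row shifts and turns the commanded pose from where the row before left it, along the tool's axes as they then stand; what a row does not reach is not made up. A row lasts 1/10 s, in which the tool goes at most 50 mm and 8.59 degrees, less where a joint would pass 70% of its speed; a pose out of reach is approached as far as the arm can. A call is refused whole if a number of a shift passes 5 or a number of a turn 8.59, either way. A call with a gripper value outside its range is refused whole. The fingers move at their own pace and stop on an object; "grip_force" is the grip in N (left out, the last holds). Time passes only in rows, so rows that do not move let the fingers close. It gives the time, the measured TCP pose, the force, the opening and the grip force at its end, in the units of the state.
- r.get_obs(): the state, without advancing time (a new reading comes with each control period).
- eyes.get_image(name): name is "scene" or "top" or "wrist"; returns the picture (400x640x3 uint8, red, green, blue); there is no depth.
- eyes.camera_model(name): a dict with "vfov" (degrees; the focal length in pixels is half the picture's height over the tangent of half this angle, whatever the lens; pixels are square), "cx", "cy" (the principal point, pixels), "k1" (the pictures are not rectified: a ray, as slopes to the right and down, at radius r is drawn at 1 + k1 r^2 times it, then the intrinsics apply), "rvec" (rotation vector, rad) and "tvec" (3), from world to camera coordinates, as OpenCV has them. Camera axes: x right, y down, z forward; pixel columns grow to the right and rows downward; lengths in m; the calibration is good to about 2 mm. A picture is of the moment at which its call begins: read the wrist's pose just before it. camera_model takes no time and is no camera call; for the wrist camera it gives the pose at the moment of the call.
- ticket.sign_off(): hands the job in; it is judged then, once.
Trained networks look in the newest picture that a camera, given by its name, has taken for a name from the list of things; names that differ only in an ending like _2 or _b are one class to them, and where a whole thing is asked for, a point or a joint stands for the part that bears it (a point fixed in the world has none). Each returns a list of dicts, best first, with "conf" (0 to 1); they miss things now and then, are a little off and sometimes report something else, mostly with a low value. They report only what shows in the picture. A call takes as long as a camera call. They do not tell look-alikes from the thing itself.
- eyes.spot_in(camera, name): "extent" ([left, top, right, bottom] in pixels, round what is visible of it).
- eyes.outline_of(camera, name): "pixels" (400x640 bool, what is visible of it) and "extent" ([left, top, right, bottom] in pixels, round what is visible of it).
- eyes.place_of(camera, name): "xy" ([column, row] in pixels: a listed point, or the origin of a listed thing).
The state is a dict: "time": time; "qpos": joint angles; "joint_velocities": joint speeds; "effort": joint torques, N m; "tcp_pos": TCP position; "ee_rot": TCP orientation; "ft_force": force on the tool from outside, world axes, zero at the start; "torque": the same for the moment, N m; "width": opening from 0.0 (shut) to 1.0 (fully open); "grasp_force": force on a finger pad.
Only numpy, scipy, OpenCV 4.12 (cv2) and the standard library are available. Lean on these libraries where they do the work, as an engineer would, in place of code of your own. Each camera call takes 0.05 s, during which the arm holds its last target. There are 200 camera calls.

## Working session

There is one attempt and no reset: what is moved stays moved. The work goes in short steps, Python scripts to look and compute and a tool call to move; the robot and the scene stay as the last step left them, time stands still between calls to the robot, and variables do not carry over. Pictures are saved under pics/ and viewed, at most 10 in all, crops included, and the job is handed in when it is done.

Besides the shell and the picture viewer there is one more tool, called after "Request:" as name(argument=value, ...), one argument or row to a line, values as JSON. arm_command: Moves the arm, as the interface text tells. Its arguments: {"type":"object","properties":{"targets":{"type":"array","items":{"type":"array","items":{"type":"number"}}},"grip_force":{"type":"number"}},"required":["targets"]}

```bash
mkdir -p pics
cat > h.py <<'E'
import numpy as np, cv2
from station import r, eyes, ticket
from scipy.spatial.transform import Rotation as R
def cam(n):
    m=eyes.camera_model(n); f=200/np.tan(np.radians(m["vfov"])/2)
    return m,f,R.from_rotvec(np.ravel(m["rvec"])).as_matrix(),np.ravel(m["tvec"])
def ray(n,px):
    m,f,A,t=cam(n); d=np.array([(px[0]-m["cx"])/f,(px[1]-m["cy"])/f]); u=d.copy()
    for _ in range(20): u=d/(1+m["k1"]*(u@u))
    return -A.T@t, A.T@np.array([u[0],u[1],1])
def atz(n,px,z):
    c,d=ray(n,px); return c+d*(z-c[2])/d[2]
def proj(n,P):
    m,f,A,t=cam(n); q=A@np.asarray(P)+t; u=q[:2]/q[2]; u=u*(1+m["k1"]*(u@u)); return np.array([m["cx"],m["cy"]])+f*u
def save(n,name,box=None,k=1):
    im=eyes.get_image(n)
    if box: im=im[box[1]:box[3],box[0]:box[2]]
    im=cv2.resize(im,None,fx=k,fy=k,interpolation=cv2.INTER_CUBIC)
    cv2.imwrite("pics/"+name,im[...,::-1])
E
python3 - <<'E'
from h import *
save("scene","s0.png");save("top","t0.png")
for c in ("top","scene"):
  for n,z in (("ink_mid",.0275),("pedestal_top",.083),("fin",.087),("rail",0),("glue",0),("tape",0),("eraser",0)):
    for p in eyes.place_of(c,n)[:4]: print(c,n,round(p["conf"],2),np.round(p["xy"],1),np.round(atz(c,p["xy"],z),4))
o=r.get_obs();print(o["time"],o["tcp_pos"],o["ee_rot"],R.from_rotvec(np.ravel(o["ee_rot"])).as_matrix().round(3) if np.size(o["ee_rot"])==3 else "")
E
```

```text
top ink_mid 0.7 [417.4 161.3] [ 0.6267 -0.2951  0.0275]
top ink_mid 0.68 [305.5 147.5] [ 0.6649 -0.0429  0.0275]
top ink_mid 0.58 [373.4 178.5] [ 0.59   -0.1942  0.0275]
top ink_mid 0.51 [333.3 255.5] [ 0.4208 -0.0994  0.0275]
top pedestal_top 0.85 [251.3 166.7] [0.6144 0.0703 0.083 ]
top fin 0.83 [250.2 217.6] [0.5064 0.0725 0.087 ]
top rail 0.62 [224.5 197.3] [0.5587 0.1488 0.    ]
top glue 0.58 [373.1 242.7] [ 0.4459 -0.1915  0.    ]
top glue 0.41 [372.1 179.6] [ 0.5912 -0.1945  0.    ]
top tape 0.69 [430.1 211. ] [ 0.515  -0.3254  0.    ]
top eraser 0.57 [337.1 139. ] [ 0.6893 -0.1161  0.    ]
scene ink_mid 0.94 [367.2 249.6] [ 0.667  -0.0427  0.0275]
scene ink_mid 0.83 [248.8 321.5] [ 0.621  -0.2939  0.0275]
scene ink_mid 0.77 [273.8 279.3] [ 0.5889 -0.2059  0.0275]
scene ink_mid 0.6 [253.2 202.3] [ 0.4159 -0.0959  0.0275]
scene pedestal_top 0.79 [382.1 181.1] [0.6067 0.0765 0.083 ]
scene fin 0.57 [346.  158.4] [0.5112 0.0811 0.087 ]
scene glue 0.56 [227.6 244.6] [ 0.4445 -0.193   0.    ]
scene tape 0.16 [345.1 155. ] [0.4316 0.1793 0.    ]
scene eraser 0.81 [354.3 288.4] [ 0.693  -0.1103  0.    ]
0.8 [ 0.20655947 -0.58989016  0.21393654] [ 3.09711889e+00  5.26513760e-01 -7.38544805e-06] [[ 0.944  0.33   0.   ]
 [ 0.33  -0.944 -0.   ]
 [-0.     0.    -1.   ]]
```

View pics/s0.png

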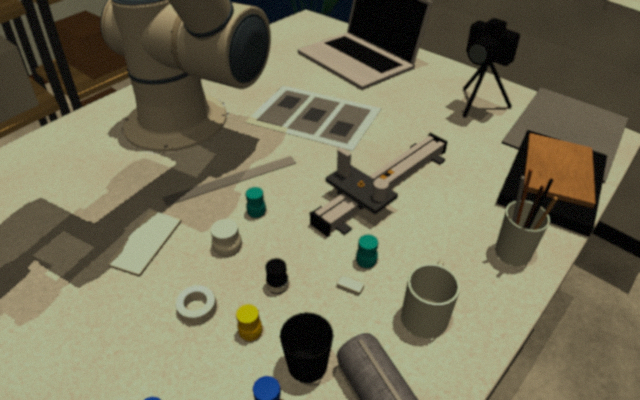

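View pics/t0.png

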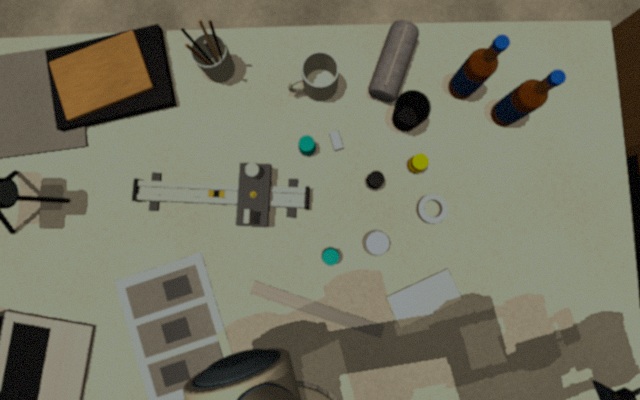

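The scene picture shows four bottle-shaped things. Two are turquoise, at (256,202) and (367,250), one is yellow at (248,322), and one is dark with a black cap at (275,275), which is (375,180) in the top view. The dark one fits the description. The stage sits at the rail's right (‑y) end in the top view at (254,195), with the brass insert near (217,194). I'll confirm the bottle in a crop and measure the rail.

Run:
```python
from h import *
a=eyes.get_image("scene")[230:350,220:400]; b=eyes.get_image("top")[140:260,120:320]
a=cv2.resize(a,None,fx=4,fy=4,interpolation=2)[:, :]; cv2.imwrite("pics/c1.png",a[...,::-1])
cv2.imwrite("pics/c2.png",cv2.resize(b,None,fx=4,fy=4,interpolation=2)[...,::-1])
for p in eyes.outline_of("top","rail")[:1]:
    m=p["pixels"].astype(np.uint8);ys,xs=np.nonzero(m);print(p["extent"],p["conf"],cv2.fitLine(np.c_[xs,ys].astype(np.float32),cv2.DIST_HUBER,0,.01,.01).ravel())
for p in eyes.outline_of("top","stage")[:1]: print("st",p["extent"],p["conf"])
for c in("top","scene"):
  for p in eyes.outline_of(c,"ink"): 
    ys,xs=np.nonzero(p["pixels"]); print(c,p["extent"],p["conf"],xs.mean(),ys.mean(),atz(c,(xs.mean(),ys.mean()),.035))
```

```text
[133.3, 159.6, 313.3, 227.4] 0.91 [9.9925971e-01 3.8471617e-02 2.2420998e+02 1.9373982e+02]
st [237.9, 162.6, 268.4, 224.2] 0.88
top [297.6, 138.5, 316.6, 153.4] 0.87 306.3881118881119 145.2972027972028 [ 0.66827189 -0.04534257  0.035     ]
top [407.3, 151.9, 429.7, 174.1] 0.7 417.4503311258278 162.97019867549668 [ 0.62157623 -0.29328236  0.035     ]
top [323.3, 248.0, 340.7, 264.8] 0.59 330.01229508196724 255.37295081967213 [ 0.42167425 -0.09207993  0.035     ]
top [364.2, 170.1, 386.3, 186.0] 0.52 373.9340659340659 179.35897435897436 [ 0.58702912 -0.19438734  0.035     ]
scene [354.4, 233.0, 380.4, 269.9] 0.76 366.16279069767444 250.8372093023256 [ 0.67115129 -0.05197058  0.035     ]
scene [264.9, 255.5, 285.1, 289.9] 0.7 276.46707503828486 275.13016845329247 [ 0.59037058 -0.20014383  0.035     ]
scene [235.2, 304.7, 262.1, 342.6] 0.68 248.32123655913978 322.7056451612903 [ 0.62636039 -0.29883931  0.035     ]
```

View pics/c1.png

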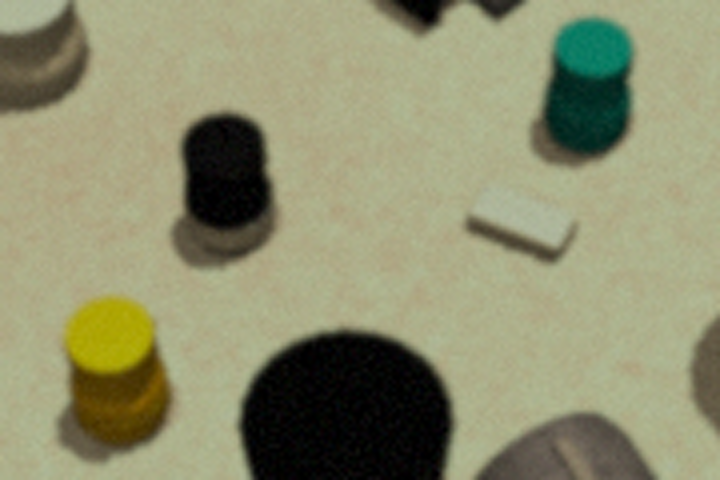

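View pics/c2.png

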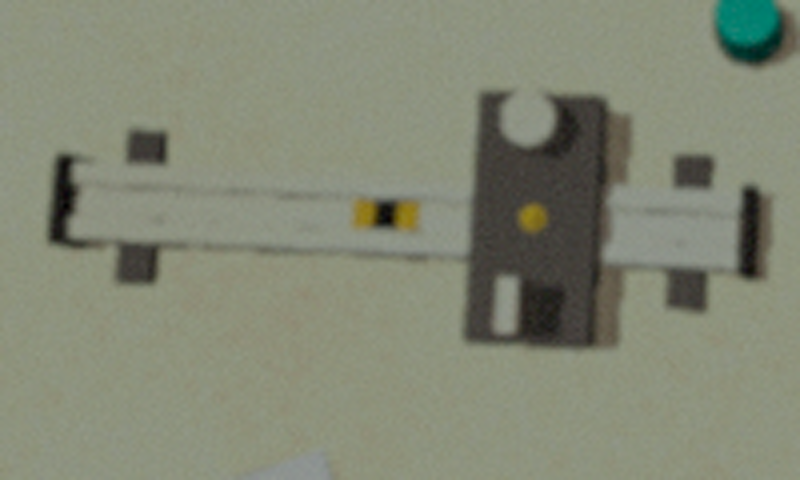

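The crop confirms it: the black-capped dark bottle at crop (226,180) is the ink. Turquoise (590,90) and yellow (115,370) are the look-alikes. The notch shows at about (216,193.5) in the top view, and the stage pin at (253,194).

Run:
```python
from h import *
a=atz("top",(120+75/4,140+200/4),.035);b=atz("top",(120+748/4,140+232/4),.035);print("rail ends",a,b,"yaw deg of +y from world y",np.degrees(np.arctan2(-(a-b)[0],(a-b)[1])))
n=atz("top",(120+385/4,140+214/4),.03);p=atz("top",(120+533/4,140+217/4),.057);f=atz("top",(120+506/4,140+304/4),.107);q=atz("top",(120+528/4,140+119/4),.083)
print("notch",n,"pin",p,"fin",f,"ped",q)
```

```text
rail ends [0.57668274 0.33434508 0.035     ] [ 0.54909023 -0.04428813  0.035     ] yaw deg of +y from world y -4.168003701086214
notch [0.56482478 0.15973301 0.03      ] pin [0.55823398 0.07131851 0.057     ] fin [0.50897059 0.07622319 0.107     ] ped [0.60780463 0.06883999 0.083     ]
```

Request:
arm_command(
  targets=[
    [0,0,7.2,0,0,0,9],
    [0,0,7.2,0,0,0,9],
    [0,0,7.2,0,0,0,7],
    [0,0,0,3.5,-3.5,0,7],
    [0,0,0,3.5,-3.5,0,7],
    [0,0,0,3.5,-3.5,0,7],
    [0,0,0,3.5,-3.5,0,7],
    [0,0,0,3.5,-3.5,0,7],
    [0,0,0,3.5,-3.5,0,7],
    [0,0,0,3.5,-3.5,0,7],
  ],
)

```text
time: 2.1
tcp_pos: [0.4625, -0.3534, 0.2141]
ee_rot: [3.141, -0.063, 0.0]
ft_force: [0.9, -0.7, -1.0]
width: 0.766
grasp_force: 0.0
```

Request:
arm_command(
  targets=[
    [0,0,1.9,0,0,0,7],
    [0,0,0,2.8,-4.1,0,7],
    [0,0,0,2.8,-4.1,0,7],
    [0,0,0,2.8,-4.1,0,7],
    [0,0,0,2.9,-4.1,0,7],
    [0,0,0,0,0,0,7],
    [0,0,0,0,0,0,7],
  ],
)

```text
time: 2.8
tcp_pos: [0.5862, -0.1989, 0.2138]
ee_rot: [3.139, -0.112, -0.0]
ft_force: [-0.4, -1.2, -0.9]
width: 0.771
grasp_force: 0.0
```

Run:
```python
from h import *
o=r.get_obs();print(o["tcp_pos"],o["ft_force"])
save("wrist","w1.png")
for p in eyes.outline_of("wrist","ink"): 
    e=p["extent"];print(p["conf"],np.round(e,1))
for p in eyes.place_of("wrist","ink_mid"): print(p["conf"],p["xy"],atz("wrist",p["xy"],.0275))
for n,z in(("pedestal_top",.083),("fin",.087)):
  for p in eyes.place_of("wrist",n): print(n,p["conf"],p["xy"],atz("wrist",p["xy"],z))
c,_=ray("wrist",(320,200));print(c)
```

```text
[ 0.58619487 -0.19891669  0.21375834] [-0.35931765 -1.2292273  -0.85568716]
0.98 [233.  290.7 268.2 332.6]
0.74 [384.7 122.5 427.  160.1]
0.6 [304.5 156.8 333.  200.2]
0.6 [148.1  97.7 202.2 134.7]
0.94 [177.7, 114.6] [ 0.66875364 -0.04727868  0.0275    ]
0.8 [247.8, 308.0] [ 0.41689679 -0.09159361  0.0275    ]
0.76 [319.3, 180.7] [ 0.581331   -0.19914288  0.0275    ]
0.57 [404.8, 137.5] [ 0.62393769 -0.29963883  0.0275    ]
pedestal_top 0.85 [51.9, 186.0] [0.60908446 0.07098215 0.083     ]
[ 0.65921403 -0.20578266  0.38455649]
```

View pics/w1.png

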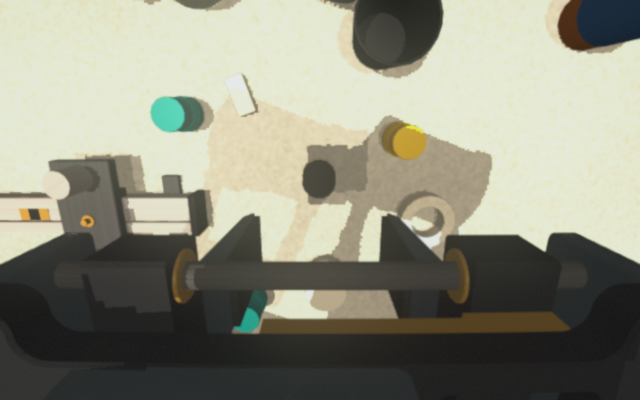

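Run:
```python
from h import *
for px,z in (((318.7,156.8),0),((318.7,200.2),.055),((318.7,178),.055),((304.5,178),.055),((333,178),.055)): print(px,z,atz("wrist",px,z).round(4))
im=eyes.get_image("wrist"); g=im.sum(2)
print(g[150:210:2,319]); print(g[178,296:342])
```

```text
(318.7, 156.8) 0 [ 0.6056 -0.2003  0.    ]
(318.7, 200.2) 0.055 [ 0.5656 -0.1974  0.055 ]
(318.7, 178) 0.055 [ 0.5904 -0.1993  0.055 ]
(304.5, 178) 0.055 [ 0.5916 -0.1841  0.055 ]
(333, 178) 0.055 [ 0.5892 -0.2147  0.055 ]
[367 368 371 371 320 220 206 207 212 209 208 208 205 206 206 207 206 206
 206 205 205 209 206 232 352 365 390 596 631 655]
[633 634 628 589 466 295 220 216 217 216 213 213 212 214 213 210 213 207
 210 211 207 208 209 206 210 204 203 205 201 205 204 199 204 201 199 203
 215 277 348 365 367 364 362 359 360 362]
```

Request:
arm_command(
  targets=[
    [0,0,0,0,0,4.5,7],
    [0,0,0,0,0,4.5,7],
    [0,0,0,0,0,4.5,7],
    [0,0,0,0,0,3.5,7],
    [0,0,0,0,0,2.5,7],
    [0,0,0,0,0,0.8,7],
    [0,0,0,0,0,0,7],
    [0,0,0,0,0,0,5],
  ],
  grip_force=12,
)

```text
time: 3.9
tcp_pos: [0.5864, -0.2004, 0.0122]
ee_rot: [3.139, -0.116, 0.002]
ft_force: [0.5, -0.9, 0.3]
width: 0.708
grasp_force: 0.0
```

Request:
arm_command(
  targets=[
    [0,0,0,0,0,0,4.4],
    [0,0,0,0,0,0,4.0],
    [0,0,0,0,0,0,3.0],
    [0,0,0,0,0,0,3],
    [0,0,0,0,0,0,3],
    [0,0,0,0,0,0,3],
  ],
)

```text
time: 4.5
tcp_pos: [0.5862, -0.1998, 0.0116]
ee_rot: [3.139, -0.115, 0.001]
ft_force: [-0.4, 2.5, 8.5]
width: 0.429
grasp_force: 12.0
```

Request:
arm_command(
  targets=[
    [0,0,0,0,0,-3,3],
    [0,0,0,0,0,-4,3],
    [0,0,0,0,0,-4.2,3],
    [0,0,0,0,0,-4,3],
    [0,0,0,0.3,-4,0,3],
    [0,0,0,0.3,-5,0,3],
    [0,0,0,0.3,-5,0,3],
    [0,0,0,0,-4,0,3],
    [0,0,0,0,0,0,3],
    [0,0,0,0,0,0,3],
  ],
)

```text
time: 5.5
tcp_pos: [0.6078, -0.0203, 0.163]
ee_rot: [3.139, -0.112, -0.0]
ft_force: [0.3, -1.2, -1.1]
width: 0.426
grasp_force: 12.0
```

Run:
```python
from h import *
o=r.get_obs();print(o["tcp_pos"],o["width"],o["grasp_force"],o["ft_force"])
save("wrist","w2.png")
for n,z in(("pedestal_top",.083),("fin",.087),("ink",0)):
  for p in eyes.place_of("wrist",n): print(n,p["conf"],p["xy"],atz("wrist",p["xy"],z))
```

```text
[ 0.60779562 -0.02029548  0.16296244] 0.42566431070540045 11.999237649142742 [ 0.30438606 -1.18436646 -1.13619101]
pedestal_top 0.86 [210.6, 208.6] [0.61025659 0.07130417 0.083     ]
pedestal_top 0.59 [320.9, 230.0] [ 0.58404907 -0.02021357  0.083     ]
ink 0.94 [571.4, 149.9] [ 0.62285326 -0.29747621  0.        ]
ink 0.69 [404.8, 104.9] [ 0.68237779 -0.11520152  0.        ]
ink 0.6 [321.2, 232.4] [ 0.54869076 -0.01854957  0.        ]
ink 0.6 [337.1, 122.1] [ 0.67022016 -0.04435712  0.        ]
```

View pics/w2.png

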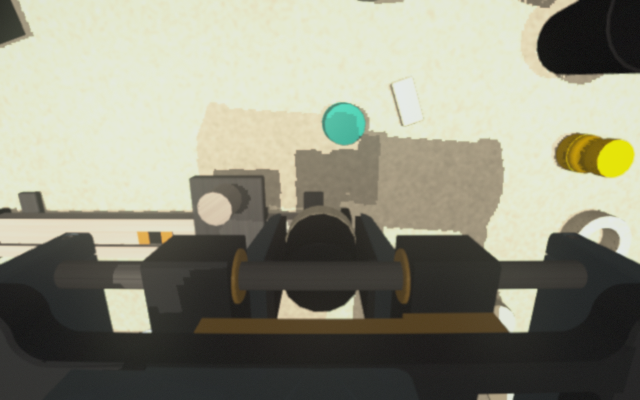

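Run:
```python
from h import *
o=r.get_obs();t=np.array(o["tcp_pos"]); im=eyes.get_image("wrist"); g=im.sum(2)
m=np.zeros(g.shape,np.uint8); m[185:232,190:236]=g[185:232,190:236]>480
k,l,s,c=cv2.connectedComponentsWithStats(m)
i=1+s[1:,4].argmax();print("disc",s[i],c[i],atz("wrist",c[i],.083))
print("exp disc pts",[proj("wrist",[.609+.015*a,.0705+.015*b,.083]).round(1).tolist() for a,b in((1,0),(-1,0),(0,1),(0,-1))])
for h in (0,.03,.036,.055): print(h,[proj("wrist",[t[0]+.02*a,t[1]+.02*b,t[2]-.0116+h]).round(1).tolist() for a,b in((1,0),(0,1),(0,-1))])
print(g[196:230,321])
```

```text
disc [195 193  34  33 862] [211.77958237 208.93967517] [0.61000812 0.06998449 0.083     ]
exp disc pts [[208.4, 193.0], [214.3, 226.7], [194.0, 211.4], [228.9, 208.8]]
0 [[318.7, 203.9], [289.4, 236.6], [353.0, 232.1]]
0.03 [[318.5, 220.5], [284.2, 258.3], [358.8, 253.0]]
0.036 [[318.4, 224.5], [282.9, 263.5], [360.2, 258.1]]
0.055 [[318.3, 239.6], [278.2, 283.0], [365.3, 277.0]]
[270 269 267 264 262 261 260 261 263 279 295 309 308 308 309 312 320 300
 201 137 130 129 124 122 123 123 124 119 123 119 123 123 117 116]
```

Request:
arm_command(
  targets=[
    [0,0,0,-0.2,-3,0,3],
    [0,0,0,-0.2,-3,0,3],
    [0,0,0,0,-3,0,3],
    [0,0,0,0,0,2,3],
    [0,0,0,0,0,2,3],
    [0,0,0,0,0,1.4,3],
    [0,0,0,0,0,0.8,3],
    [0,0,0,0,0,0.3,3],
    [0,0,0,0,0,0,3],
    [0,0,0,0,0,0,3],
  ],
)

```text
time: 6.75
tcp_pos: [0.611, 0.0687, 0.0986]
ee_rot: [-3.139, 0.116, -0.002]
ft_force: [-0.1, 0.7, -1.6]
width: 0.432
grasp_force: 12.0
```

Run:
```python
from h import *
o=r.get_obs();print(o["tcp_pos"],o["width"],o["grasp_force"],o["ft_force"])
a=eyes.get_image("scene")[120:240,310:460];b=eyes.get_image("wrist")[150:330,220:420]
a=cv2.resize(a,(500,400),interpolation=2);b=cv2.resize(b,(300,270),interpolation=2);b=cv2.copyMakeBorder(b,0,130,0,0,0)
cv2.imwrite("pics/p1.png",np.hstack([a,b])[...,::-1])
```

```text
[0.61096817 0.06872478 0.09857794] 0.43160505041077585 11.999300789320841 [-0.12404285  0.73156769 -1.58106932]
```

View pics/p1.png

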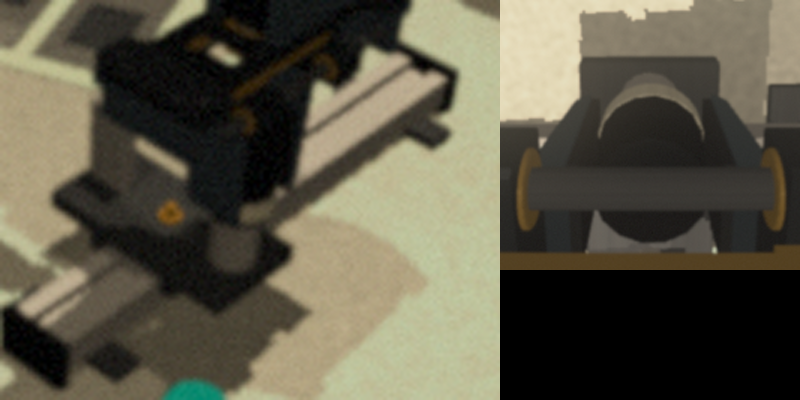

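The bottle is a few mm above the pedestal (left panel, pedestal at (235,245)) and centred. Lowering gently to contact.

Request:
arm_command(
  targets=[
    [0,0,0,-0.1,-0.1,0.1,3],
    [0,0,0,0,0,0.1,3],
    [0,0,0,0,0,0.1,3],
    [0,0,0,0,0,0.05,3],
    [0,0,0,0,0,0,3],
  ],
)

```text
time: 7.35
tcp_pos: [0.6096, 0.07, 0.0947]
ee_rot: [-3.139, 0.115, -0.0]
ft_force: [-1.5, -0.5, 3.4]
width: 0.431
grasp_force: 12.0
```

Request:
arm_command(
  targets=[
    [0,0,0,0,0,0,3.9],
    [0,0,0,0,0,0,4.1],
    [0,0,0,0,0,0,4.4],
    [0,0,0,0,0,0,5],
    [0,0,0,0,0,0,6],
    [0,0,0,0,0,0,7],
    [0,0,0,0,0,0,7],
    [0,0,0,0,0,0,7],
  ],
)

```text
time: 8.15
tcp_pos: [0.6096, 0.07, 0.0944]
ee_rot: [-3.139, 0.115, 0.0]
ft_force: [-0.8, -0.1, -1.0]
width: 0.765
grasp_force: 0.0
```

Request:
arm_command(
  targets=[
    [0,0,0,0,0,-1,7],
    [0,0,0,0,0,-2,7],
    [0,0,0,0,0,-3,7],
    [0,0,0,0,0,-3,7],
    [0,0,0,0,0,-2,7],
    [0,0,0,-3,0,0,6],
    [0,0,0,-4,0,0,5],
    [0,0,0,-3,0,0,5],
    [0,0,0,0,0,0,5],
    [0,0,0,0,0,0,5],
  ],
)

```text
time: 9.15
tcp_pos: [0.5099, 0.0774, 0.2054]
ee_rot: [-3.139, 0.115, -0.002]
ft_force: [0.7, 0.2, 0.9]
width: 0.548
grasp_force: 0.0
```

Run:
```python
from h import *
o=r.get_obs();print(o["time"],o["tcp_pos"],o["width"],o["ft_force"])
a=eyes.get_image("scene")[120:240,310:460];b=eyes.get_image("wrist")
a=cv2.resize(a,(375,300),interpolation=2);b=cv2.resize(b,(425,300),interpolation=2)
cv2.imwrite("pics/p2.png",np.hstack([a,b])[...,::-1])
for c in("wrist","top"):
 for n,z in(("fin",.087),("pedestal_top",.083),("ink",.083),("ink_mid",.1105)):
  for p in eyes.place_of(c,n): print(c,n,round(p["conf"],2),np.round(p["xy"],1),atz(c,p["xy"],z))
```

```text
9.15 [0.50994951 0.07740005 0.205412  ] 0.5482892612187477 [0.73156028 0.21226548 0.85632959]
wrist fin 0.85 [321.1 188.5] [0.51453808 0.07654568 0.087     ]
wrist ink 0.94 [417.9  26.8] [ 0.64912263 -0.01656754  0.083     ]
wrist ink 0.86 [323.6  81.9] [0.61013179 0.06716346 0.083     ]
wrist ink 0.8 [453.  233.4] [ 0.45672226 -0.05288664  0.083     ]
wrist ink 0.76 [635.4  57.9] [ 0.61283165 -0.21422135  0.083     ]
wrist ink_mid 0.95 [321.7  81.8] [0.60772253 0.06918714 0.1105    ]
wrist ink_mid 0.77 [466.5 240.5] [ 0.46055914 -0.05389843  0.1105    ]
wrist ink_mid 0.56 [426.1  19.5] [ 0.64761006 -0.01450782  0.1105    ]
top fin 0.93 [250.3 214.5] [0.5128615  0.07228292 0.087     ]
top pedestal_top 0.65 [249.3 167.6] [0.61257016 0.0745585  0.083     ]
top ink 0.8 [413.1 166.2] [ 0.60658421 -0.27225877  0.083     ]
top ink 0.71 [373.6 182.3] [ 0.57440091 -0.18742652  0.083     ]
top ink 0.67 [331.6 254.8] [ 0.42547326 -0.09500796  0.083     ]
top ink 0.6 [304.8 151.8] [ 0.64341619 -0.04387104  0.083     ]
top ink 0.58 [224.7 196.6] [0.55211025 0.12698234 0.083     ]
top ink_mid 0.73 [333.5 258.3] [ 0.41995898 -0.09828829  0.1105    ]
top ink_mid 0.56 [307.8 148.8] [ 0.64375191 -0.05153654  0.1105    ]
```

View pics/p2.png

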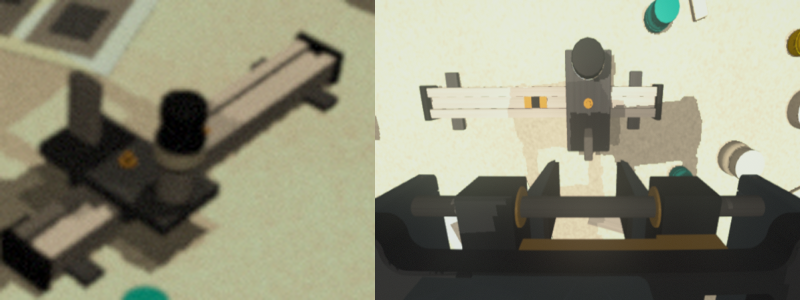

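The bottle stands on the pedestal, centred (left panel (180,130)). The fin is under the gripper at right panel (588,145). Descending onto the fin.

Request:
arm_command(
  targets=[
    [0,0,0,0,0,4,5],
    [0,0,0,0,0,4,5],
    [0,0,0,0,0,3,5],
    [0,0,0,0,0,1.8,5],
    [0,0,0,0,0,0.5,5],
    [0,0,0,0,0,0,4],
    [0,0,0,0,0,0,3],
    [0,0,0,0,0,0,2.4],
  ],
  grip_force=15,
)

```text
time: 10.45
tcp_pos: [0.5106, 0.0773, 0.0725]
ee_rot: [-3.139, 0.115, -0.003]
ft_force: [0.7, -0.3, -0.2]
width: 0.314
grasp_force: 0.0
```

Request:
arm_command(
  targets=[
    [0,0,0,0,0,0,2],
    [0,0,0,0,0,0,1.6],
    [0,0,0,0,0,0,1.4],
    [0,0,0,0,0,0,1.2],
    [0,0,0,0,0,0,1],
    [0,0,0,0,0,0,0.8],
    [0,0,0,0,0,0,0.5],
    [0,0,0,0,0,0,0.5],
  ],
)

```text
time: 11.25
tcp_pos: [0.51, 0.0773, 0.0715]
ee_rot: [3.139, -0.115, 0.0]
ft_force: [-1.0, -1.4, 5.3]
width: 0.134
grasp_force: 15.0
```

Request:
arm_command(
  targets=[
    [0,0,0,0,0,0,0.5],
    [0,0,0,0,-0.2,0,0.5],
    [0,0,0,0,-0.5,0,0.5],
    [0,0,0,0,-0.7,0,0.5],
    [0,0,0,0,-0.7,0,0.5],
    [0,0,0,0,-0.7,0,0.5],
    [0,0,0,0,-0.6,0,0.5],
    [0,0,0,0,-0.4,0,0.5],
    [0,0,0,0,-0.2,0,0.5],
    [0,0,0,0,0,0,0.5],
  ],
  grip_force=30,
)

```text
time: 12.25
tcp_pos: [0.5128, 0.1175, 0.0715]
ee_rot: [-3.139, 0.115, -0.0]
ft_force: [-2.1, 0.7, 5.8]
width: 0.126
grasp_force: 30.0
```

Run:
```python
from h import *
o=r.get_obs();print(o["time"],o["tcp_pos"],o["width"],o["ft_force"])
w=eyes.get_image("wrist");t=eyes.get_image("scene")[100:250,300:480]
cv2.imwrite("pics/p3.png",np.hstack([cv2.resize(w[:260,160:480],(400,325)),cv2.resize(t,(390,325),interpolation=2)])[...,::-1])
for p in eyes.place_of("wrist","ink_mid")[:2]+eyes.place_of("wrist","pedestal_top")[:1]: print(p["conf"],p["xy"],atz("wrist",p["xy"],.1105))
```

```text
12.25 [0.51278303 0.11752513 0.07152808] 0.1256331621620278 [-2.05110439  0.66184775  5.82165835]
0.67 [319.9, 44.3] [0.61230284 0.11059293 0.1105    ]
```

View pics/p3.png

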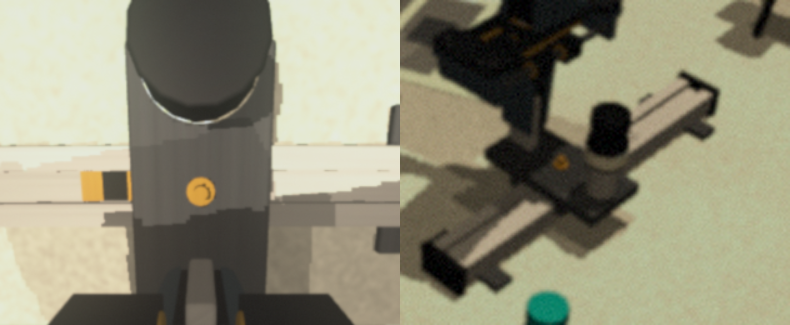

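The stage is sliding with the bottle standing. The notch is at wrist pixel about (252,149) and the pin at about (321,154).

Run:
```python
from h import *
p=atz("wrist",(320.8,153.6),.057)
u=np.array([.0728,.9973])
for z in(.02,.03,.04): print(z,(atz("wrist",(252,149),z)-p)[:2]@u)
g=eyes.get_image("wrist")
for row in(147,150): print(g[row,222:268,0],g[row,222:268,2])
```

```text
0.02 0.04879531083124126
0.03 0.04662272985053476
0.04 0.044450148869828246
[225 226 228 230 230 229 229 228 228 229 230 229 229 228 229 229 230 229
 224 187 119  86  81  82  81  81  81  79  80  79  79  80  80  79  78  77
  77  77  96 154 218 226 211 141 105 105] [187 180 147 108  90  87  88  87  86  88  86  86  86  86  85  85  86  85
  85  79  70  68  66  66  67  64  65  64  64  65  63  65  64  64  63  62
  62  62  64  69  78  81  81  82  87  91]
[226 227 228 229 230 229 228 228 227 228 229 229 229 229 228 228 229 230
 228 213 136  85  82  80  81  81  81  81  80  78  78  78  79  78  78  78
  78  77  90 151 217 227 211 141 104 105] [190 184 159 114  90  86  87  87  86  86  86  86  85  86  85  85  86  85
  85  79  69  66  66  64  66  65  65  65  65  63  63  64  64  63  63  63
  63  61  63  68  78  81  80  82  86  90]
```

Request:
arm_command(
  targets=[
    [0,0,0,0,-0.2,0,0.5],
    [0,0,0,0,-0.5,0,0.5],
    [0,0,0,0,-0.7,0,0.5],
    [0,0,0,0,-0.7,0,0.5],
    [0,0,0,0,-0.7,0,0.5],
    [0,0,0,0,-0.6,0,0.5],
    [0,0,0,0,-0.4,0,0.5],
    [0,0,0,0,-0.2,0,0.5],
    [0,0,0,0,0,0,0.5],
  ],
)

```text
time: 13.4
tcp_pos: [0.5157, 0.1575, 0.0715]
ee_rot: [-3.139, 0.114, -0.0]
ft_force: [-2.0, 1.2, 6.5]
width: 0.132
grasp_force: 30.0
```

Request:
arm_command(
  targets=[
    [0,0,0,0,-0.1,0,0.5],
    [0,0,0,0,-0.1,0,0.5],
    [0,0,0,0,0,0,0.5],
  ],
)

```text
time: 13.7
tcp_pos: [0.5157, 0.1593, 0.0715]
ee_rot: [-3.139, 0.115, 0.0]
ft_force: [-2.2, 1.9, 6.6]
width: 0.13
grasp_force: 30.0
```

Request:
arm_command(
  targets=[
    [0,0,0,0,-0.1,0,0.5],
    [0,0,0,0,0,0,0.5],
  ],
)

```text
time: 13.9
tcp_pos: [0.5159, 0.1603, 0.0716]
ee_rot: [-3.139, 0.115, 0.0]
ft_force: [-1.3, 1.9, 5.4]
width: 0.132
grasp_force: 30.0
```

Request:
arm_command(
  targets=[
    [0,0,0,0,-0.1,0,0.5],
    [0,0,0,0,0,0,0.5],
  ],
)

```text
time: 14.1
tcp_pos: [0.5159, 0.1613, 0.0716]
ee_rot: [-3.139, 0.115, 0.0]
ft_force: [-2.2, 2.0, 6.0]
width: 0.13
grasp_force: 30.0
```

Request:
arm_command(
  targets=[
    [0,0,0,0,-0.1,0,0.5],
    [0,0,0,0,0,0,0.5],
  ],
)

```text
time: 14.3
tcp_pos: [0.516, 0.1624, 0.0715]
ee_rot: [-3.139, 0.115, 0.0]
ft_force: [-2.4, 2.9, 5.7]
width: 0.13
grasp_force: 30.0
```

Run:
```python
from h import *
p=atz("wrist",(320.8,153.6),.057);print(p)
g=eyes.get_image("wrist").astype(int)
m=((g[...,0]-g[...,2])>60).astype(np.uint8); m[:120]=0;m[185:]=0;m[:,:290]=0;m[:,350:]=0
k,l,s,c=cv2.connectedComponentsWithStats(m);i=1+s[1:,4].argmax();print(s[i],c[i])
```

```text
[0.56609561 0.15885102 0.057     ]
[309 141  23  24 439] [320.07289294 152.87471526]
```

Request:
arm_command(
  targets=[
    [0,0,0,0,-0.1,0,0.5],
    [0,0,0,0,0,0,0.5],
    [0,0,0,0,0,0,0.5],
  ],
)

```text
time: 14.65
tcp_pos: [0.5161, 0.1635, 0.0715]
ee_rot: [-3.139, 0.115, 0.0]
ft_force: [-2.1, 3.6, 6.2]
width: 0.133
grasp_force: 30.0
```

Request:
arm_command(
  targets=[
    [0,0,0,0,-0.1,0,0.5],
    [0,0,0,0,0,0,0.5],
    [0,0,0,0,0,0,0.5],
  ],
)

```text
time: 14.95
tcp_pos: [0.5162, 0.1646, 0.0715]
ee_rot: [-3.139, 0.115, -0.0]
ft_force: [-1.9, 5.2, 5.3]
width: 0.132
grasp_force: 30.0
```

```bash
cat > pin.py <<'E'
from h import *
g=eyes.get_image("wrist").astype(int)
m=((g[...,0]-g[...,2])>60).astype(np.uint8); m[:120]=0;m[185:]=0;m[:,:290]=0;m[:,350:]=0
k,l,s,c=cv2.connectedComponentsWithStats(m);i=1+s[1:,4].argmax();print(s[i],c[i])
o=r.get_obs();t=np.array(o["tcp_pos"]);print(t,o["ft_force"],o["time"])
for z in(.057,.0545,.052): print(z,proj("wrist",[t[0]+.0502,t[1]-.0035,z]))
E
python3 pin.py
```

```text
[309 141  23  24 438] [320.04794521 152.88584475]
[0.51616016 0.16456736 0.07152407] [-2.14622423  5.58054425  4.76374183] 15.0
0.057 [320.74732484 153.42726809]
0.0545 [320.73775197 152.89052699]
0.052 [320.72842275 152.36745925]
```

Request:
arm_command(
  targets=[
    [0,0,0,0,-0.1,0,0.5],
    [0,0,0,0,0,0,0.5],
    [0,0,0,0,0,0,0.5],
  ],
)

```text
time: 15.3
tcp_pos: [0.5162, 0.1652, 0.0715]
ee_rot: [-3.139, 0.115, 0.0]
ft_force: [-1.8, 1.4, 5.3]
width: 0.129
grasp_force: 30.0
```

```bash
python3 pin.py
```

```text
[309 141  23  24 436] [320.08486239 152.84862385]
[0.51618941 0.16519643 0.07151976] [-2.44430251  0.51111322  6.54190393] 15.35
0.057 [320.75739259 153.44387488]
0.0545 [320.74555558 152.90659903]
0.052 [320.73401988 152.38301036]
```

Request:
arm_command(
  targets=[
    [0,0,0,0,-0.1,0,0.5],
    [0,0,0,0,0,0,0.5],
    [0,0,0,0,0,0,0.5],
  ],
)

```text
time: 15.65
tcp_pos: [0.5162, 0.1658, 0.0715]
ee_rot: [3.139, -0.115, -0.0]
ft_force: [-1.8, -3.8, 7.0]
width: 0.13
grasp_force: 30.0
```

```bash
python3 pin.py; python3 -c "
from h import *
for n in('click_ball','fin'):
  for p in eyes.place_of('scene',n)[:1]+eyes.place_of('wrist',n)[:1]: print(n,p)"
```

```text
[309 141  23  24 438] [320.10045662 152.80136986]
[0.51625699 0.16574964 0.07154162] [-1.68683069 -3.78548167  7.19107388] 15.7
0.057 [320.70864172 153.38196846]
0.0545 [320.6947294  152.84502262]
0.052 [320.68117126 152.32175644]Traceback (most recent call last):
  File "<string>", line 4, in <module>
    for p in eyes.place_of('scene',n)[:1]+eyes.place_of('wrist',n)[:1]: print(n,p)
             ~~~~~~~~~~~~~^^^^^^^^^^^
ValueError: it knows: eraser, fin, glue, ink, ink_mid, pedestal_top, rail, tape
```

Request:
arm_command(
  targets=[
    [0,0,0,0,0.05,0,0.5],
    [0,0,0,0,0,0,0.5],
    [0,0,0,0,0,0,0.5],
  ],
)

```text
time: 16.0
tcp_pos: [0.5162, 0.1654, 0.0715]
ee_rot: [3.139, -0.115, -0.0]
ft_force: [-1.6, -1.5, 6.7]
width: 0.133
grasp_force: 30.0
```

```bash
python3 pin.py
python3 - <<'E'
from h import *
def blob(g,th,box):
    g=g.astype(int);m=((g[...,0]-g[...,2])>th).astype(np.uint8);q=np.zeros_like(m);x0,y0,x1,y1=box;q[y0:y1,x0:x1]=m[y0:y1,x0:x1]
    k,l,s,c=cv2.connectedComponentsWithStats(q)
    if k<2: return None
    i=1+s[1:,4].argmax();return s[i],c[i]
im=cv2.imread("pics/p3.png")[...,::-1]
W=cv2.resize(im[:,:400],(320,260),interpolation=cv2.INTER_AREA);b=blob(W,60,(130,120,190,185));print("wrist ref",b[0],b[1]+[160,0])
# scene: brass redness peak near predicted pin
s0=cv2.resize(im[:,400:790],(180,150),interpolation=cv2.INTER_AREA)
full=np.zeros((400,640,3),np.uint8);full[100:250,300:480]=s0
cur=eyes.get_image("scene")
for nm,g,P in(("ref y.1175",full,(.5630,.1140)),("now",cur,(.5664,.1617))):
    e=[proj("scene",[*P,z]) for z in(.057,.052)]
    x,y=np.round(e[0]).astype(int);w=g[y-7:y+9,x-8:x+9].astype(float);d=np.clip(w[...,0]-w[...,2]-25,0,None)
    yy,xx=np.mgrid[y-7:y+9,x-8:x+9];print(nm,"pred",np.round(e,1).tolist(),"meas",(d*xx).sum()/d.sum(),(d*yy).sum()/d.sum(),d.sum(),d.max())
cv2.imwrite("pics/f.png",np.hstack([cv2.resize(cur[90:240,300:480],(480,400),interpolation=2),cv2.resize(eyes.get_image("wrist")[60:200,260:380],(310,400),interpolation=2)])[...,::-1])
E
```

```text
[309 141  23  24 439] [320.12072893 152.78359909]
[0.51621166 0.1654153  0.07154788] [-2.49121021 -2.7288115   6.17749323] 16.05
0.057 [320.70726652 153.42373436]
0.0545 [320.69439314 152.88641711]
0.052 [320.68184748 152.36278843]
wrist ref [149 141  23  24 443] [320.05417607 152.82392777]
ref y.1175 pred [[374.8, 172.9], [374.6, 174.7]] meas 374.20577164366375 174.5288582183187 1594.0 57.0
now pred [[389.5, 163.0], [389.3, 164.9]] meas 389.3611111111111 164.470987654321 1620.0 71.0
```

View pics/f.png

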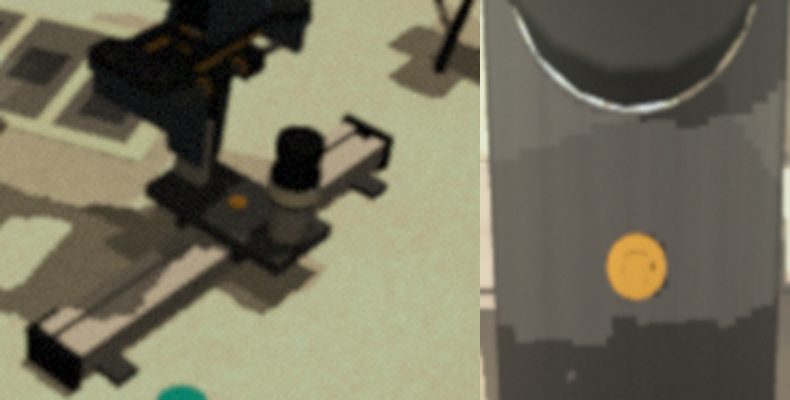

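The last picture shows the bottle upright on the pedestal, and the brass collar at right panel (637,265) without the dark crescent of the raised pin seen before. The force also changed sign, from +5.6 to −3.8 N, so the ball is in the notch. I'll centre it and check the pin shading numerically.

Request:
arm_command(
  targets=[
    [0,0,0,0,0.02,0,0.5],
    [0,0,0,0,0,0,0.5],
    [0,0,0,0,0,0,0.5],
    [0,0,0,0,0,0,0.5],
  ],
)

```text
time: 16.55
tcp_pos: [0.5162, 0.1653, 0.0715]
ee_rot: [3.139, -0.115, -0.0]
ft_force: [-1.8, -0.6, 5.3]
width: 0.128
grasp_force: 30.0
```

Run:
```python
from h import *
im=cv2.imread("pics/p3.png")[...,::-1]
W=cv2.resize(im[:,:400],(320,260),interpolation=cv2.INTER_AREA)[141:165,149:172].sum(2).astype(int)
N=eyes.get_image("wrist")[141:165,309:332].sum(2).astype(int)
print(W[1:-1:2,1:-1:2]);print(N[1:-1:2,1:-1:2])
o=r.get_obs();print(o["time"],o["tcp_pos"],o["ft_force"],o["width"],np.abs(o["joint_velocities"]).max())
```

```text
[[276 274 305 352 375 393 382 350 290 256 267]
 [279 309 406 449 452 454 449 442 400 305 267]
 [317 413 451 449 443 436 403 415 446 407 289]
 [390 456 453 420 372 347 294 342 430 445 379]
 [428 458 443 387 417 433 414 361 336 428 415]
 [437 457 441 435 448 451 445 426 329 396 433]
 [439 459 451 446 448 450 446 438 350 349 423]
 [417 456 450 445 445 450 446 429 336 344 395]
 [359 450 450 445 446 448 442 396 313 370 361]
 [304 415 447 446 446 446 442 426 415 385 300]
 [279 321 394 431 439 444 435 423 381 299 266]]
[[280 276 297 349 377 400 386 328 249 258 271]
 [281 324 412 449 455 454 454 449 408 313 248]
 [314 439 457 453 448 450 448 449 450 416 268]
 [396 458 454 438 406 410 410 427 450 448 387]
 [439 460 455 436 448 451 447 439 445 449 421]
 [448 460 451 446 448 453 449 442 372 433 443]
 [446 459 444 445 448 450 449 442 389 437 441]
 [429 456 447 445 445 448 446 442 446 449 414]
 [368 452 452 447 446 446 443 421 442 443 361]
 [308 426 450 444 445 450 443 438 441 403 266]
 [278 316 403 437 444 448 443 435 379 259 262]]
16.6 [0.51620596 0.1653163  0.07153183] [-2.1879216  -0.4101221   6.67043041] 0.1314878269885818 0.001441857420693496
```

```bash
python3 -c "
from h import *
print(ticket.sign_off())"
```

```text
the job is handed in; nothing more can be done
None
```

The ink bottle is standing on the pedestal, the stage is clicked into its notch, and the gripper is still holding the fin. The notch is inferred from the force reversing sign and the pin's shadow shrinking. I handed the job in at 16.6 s.

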